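# Hold a slide carrier over the viewing lamp

### The arm

A 6-joint arm with a two-finger parallel gripper is mounted at the origin on the work surface. World frame = base frame: x ahead of the robot, y to its left, z up, the work surface at z = 0. Lengths are in m, angles in rad, forces in N, time in s.
With the tool pointing down it reaches from about 0.275 to 0.775 m from the base axis. Payload 14.6 kg.
Tool frame: the origin (TCP) lies at the very end of the fingers, on their centre line; the grasp point (between the pads) lies bot.pinch_z behind it (bot.pinch_z is the distance from the TCP to the grasp point, in m); z points along the fingers, y is the line along which they close (so a half turn about z gives the same grasp; the last joint's range is limited). The gripper opens to 85 mm and grips with 20 to 120 N. Pads are 22 mm wide; open, the fingers measure 114 mm over their backs; the gripper's body (76 mm by 85 mm) begins 54 mm behind the grasp point. The pads swing forward as they close: fully open they stand 13 mm farther back than shut.
Start: joints at [-1.47, 0.263, -0.048, 1.259, 0, 1.415], TCP at [0.133, -0.508, 0.205] pointing down, gripper open.
Joint ranges: [-2.65, 2.65], [-0.89, 1.7], [-1.18, 1.37], [-2.13, 2.11], [-1.35, 1.29], [-3.14, 3.14]. Speed limits (rad/s): [1.89, 1.89, 2.57, 2.79, 3.14, 3.14].

### API

Orientations are given as a 3x3 rotation matrix whose columns are the frame's x, y, z axes.
In Python, from cell import bot gives the robot as it stands. The module is installed in compiled form; this text tells all that it offers.
- The arm moves only by the shell command python3 -m jog 'ROWS'. ROWS is JSON, a list of rows, each an object with "turn": the turn, a rotation vector about the tool's x, y, z in degrees, a list of three; "linear": the shift along the tool's x, y, z in cm, a list of three; "claw": the finger opening in cm, from 0 to 8.54. In form: [{"turn": [rx, ry, rz], "linear": [tx, ty, tz], "claw": claw}, ...]. A call has 1 to 12 rows; each row is the pose to reach, as a shift and turn from the pose commanded when the call began, along the tool's axes at that moment; what a row does not reach only later rows make up. A row lasts 1/12 s, in which the tool goes at most 41.7 mm and 7.16 degrees, less where a joint would pass 70% of its speed; a pose out of reach is approached as far as the arm can. A call with a gripper value outside its range is refused whole. The fingers move at their own pace and stop on an object; the grip force is fixed at half the most. Time passes only in rows, so rows that repeat a pose let the fingers close. It gives the time, the measured TCP pose, the force, the opening and the grip force at its end, in the units of the state.
- bot.read_state(): the state, without advancing time (a new reading comes with each control period).
- bot.snapshot(name): name is "side" or "top" or "wrist"; returns a dict with "pixels" (384x512x3 uint8, blue, green, red), "mtx" (3x3 intrinsics, pixels), "xyz" and "rotation" of the camera in the world. Camera axes: x right, y up, looking along -z (the intrinsics and any distortion apply to the point x, -y, -z); pixel columns grow to the right and rows downward; lengths in m; the calibration is good to about 2 mm. A picture is of the moment at which its call begins. There is no depth.
- bot.finish_job(): hands the job in; it is judged then, once.
The state is a dict: "time_s": time; "joints": joint angles; "joint_vel": joint speeds; "tau": joint torques, N m; "tool_pos": TCP position; "tool_rot": TCP orientation; "ft_force": force on the tool from outside, world axes, zero at the start; "ft_torque": the same for the moment, N m; "grip_width": finger opening in m; "grasp_force": force on a finger pad.
Only numpy, scipy, OpenCV 4.12 (cv2) and the standard library are available. Lean on these libraries where they do the work, as an engineer would, in place of code of your own. Each camera call takes 0.05 s, during which the arm holds its last target. There are 200 camera calls.

### The job

Turn the viewing lamp's brightness knob until its white pointer line is at the long mark on the scale, then pick up the slide carrier, lift it over the tube rack without disturbing anything, and hold it level about 2 cm above the lamp's lit window, centred on it and lengthwise along it. The slides are still tacky underneath, so keep the carrier level and never let it touch the lamp. Finish while still holding it there, motionless: do not put it down or let go.

Things in the scene. Friction and masses are not known exactly. Their poses are not given: they have to be found in the camera images.
- lamp: Viewing lamp: fixed grey-painted box, 160 (x) x 320 (y) x 55 mm high, standing on the bench. Origin at the centre of its underside, z up. On its flat top: the lit window centred at y = +52 mm and the brightness knob at y = -112 mm (its own frame). Nothing else stands up from the top but the knob.
- window (a point): Centre of the lit window, a pale warm-white rectangle 176 mm long (along y) and 54 mm wide (along x), thinly steel-edged, flush in the lamp's top at 55 mm height. Axes as the lamp's.
- dimmer (a joint): Angle of the brightness knob, rad: 0 to 2.6, grows clockwise seen from above, stays where it is left (light friction, about 0.03 N m, no spring). At 0 the white pointer line points along the lamp's -x axis. The scale has 11 black ticks 0.26 rad apart from 0 to 2.6; the long mark is the one at 1.56 rad. It counts as set within 0.13 rad (half a tick).
- dimmer_grip (a point): Grip point on the knob's axis, 37 mm above the lamp's top (92 mm above the bench), turning with the knob: its x axis runs along the grip bar, the pointer line lies on the -x half. The black bar is 42 mm long, 14 mm thick, upright on a 44 mm disc, its top 44 mm above the lamp's top, its underside 14 mm above it; a flat 68 mm metal base 6 mm high lies below.
- long_mark (a point): Middle of the long mark of the knob's scale, a black bar 22 mm long on the lamp's top (the other ticks are 6 mm), 47 mm from the knob's axis, on the side towards the window.
- carrier: Slide carrier: loose flat white plastic frame, 170 (x) x 44 (y) x 16 mm high, about 80 g, with two glass slides with dark dried smears lying end to end in it; lies flat on the bench, the same both ways round. Its sides are solid over the full height: grip it across the 44 mm at its middle, from above. Origin at the centre of its underside, x along its length, z up.
- rack: Loose bench rack full of capped tubes, 240 (x) x 62 (y) x 110 mm high, between the carrier and the lamp; not to be disturbed. Origin at the centre of its underside.
- drum: Loose round steel drum with closed lid, 114 mm in diameter, 127 mm high, near the rack's far end; not to be disturbed. Origin at the centre of its underside.
- bottle: Loose amber bottle, 60 mm in diameter, 130 mm high, beyond the carrier; not to be disturbed. Origin at the centre of its underside.
Not all that is in view belongs to the job. Of the things shaped like the carrier, the white one is meant.

How it is judged:
By the outcome, as a careful person would: the job done as asked, in the order asked, and still so for the second after the job is handed in, while the arm keeps its last pose, push and grip.
It also fails if it takes over 64 s, if anything falls off the work surface, if the arm or the gripper's body presses on something with over 40 N, if the wrist force passes 120 N, or if a joint passes its speed limit or range.

## Working session

There is one attempt and no reset: what is moved stays moved. The work goes in short steps, Python scripts to look and compute and a shell command to move; the robot and the scene stay as the last step left them, time stands still between calls to the robot, and variables do not carry over. Pictures are saved under pics/ and viewed, at most 10 in all, crops included, and the job is handed in when it is done.

```bash
mkdir -p pics
cat > h.py <<'E'
import numpy as np, cv2
from cell import bot
def snap(n,f):
    s=bot.snapshot(n); cv2.imwrite('pics/'+f+'.png',s['pixels'])
    np.savez('pics/'+f+'.npz',**{k:np.array(v) for k,v in s.items() if k in('mtx','xyz','rotation')}); return s
def cal(f): return np.load('pics/'+f+'.npz')
def ray(c,uv):
    p=np.linalg.inv(c['mtx'])@np.array([uv[0],uv[1],1.0]); return c['rotation']@np.array([p[0],-p[1],-p[2]])
def at(c,uv,z):
    d=ray(c,uv); return c['xyz']+d*(z-c['xyz'][2])/d[2]
def proj(c,P):
    q=c['rotation'].T@(np.array(P)-c['xyz']); q=c['mtx']@np.array([q[0],-q[1],-q[2]]); return q[:2]/q[2]
def tool(P,st=None):
    st=st or bot.read_state(); return np.array(st['tool_rot']).T@(np.array(P)-np.array(st['tool_pos']))*100
E
python3 - <<'E'
from h import *
np.set_printoptions(precision=4,suppress=True)
for n in('side','top'):
    s=snap(n,n+'0'); print(n,s.keys(),s['mtx'],s['xyz'],s['rotation'])
st=bot.read_state(); print(st,bot.pinch_z)
a=cv2.imread('pics/top0.png');cv2.imwrite('pics/topL.png',cv2.resize(a,(800,600),interpolation=cv2.INTER_CUBIC))
E
```

```text
side dict_keys(['pixels', 'mtx', 'xyz', 'rotation']) [[471.2918   0.     262.5805]
 [  0.     471.2918 192.766 ]
 [  0.       0.       1.    ]] [0.186  1.2068 0.9665] [[-0.9618  0.1746 -0.211 ]
 [-0.2734 -0.5672  0.7768]
 [ 0.016   0.8048  0.5933]]
top dict_keys(['pixels', 'mtx', 'xyz', 'rotation']) [[496.8174   0.     254.6077]
 [  0.     496.8174 194.5613]
 [  0.       0.       1.    ]] [0.325  0.0169 1.7133] [[ 0.0247  0.9919 -0.1244]
 [-0.9997  0.025   0.0007]
 [ 0.0038  0.1243  0.9922]]
{'time_s': 0.1, 'joints': array([-1.4703,  0.2635, -0.0488,  1.2594,  0.    ,  1.4155]), 'joint_vel': array([-0.001 , -0.0008,  0.0028, -0.0004, -0.0012,  0.0006]), 'tau': array([  0.0044, -63.8576,  38.5062,   0.01  ,  -0.    ,   0.    ]), 'tool_pos': array([ 0.1328, -0.5077,  0.2047]), 'tool_rot': array([[ 0.9675,  0.253 , -0.0001],
       [ 0.253 , -0.9675,  0.0009],
       [ 0.0001, -0.0009, -1.    ]]), 'ft_force': array([ 0.3757, -0.6043,  0.3378]), 'ft_torque': array([-0.0225, -0.0291,  0.0231]), 'grasp_force': 0.0, 'grip_width': 0.08543688045369324} 0.0187
```

View pics/topL.png

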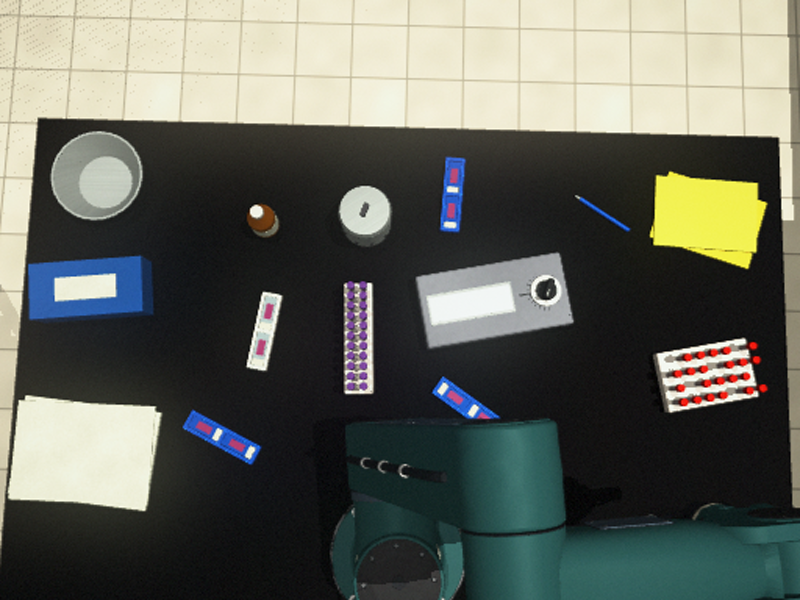

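View pics/side0.png

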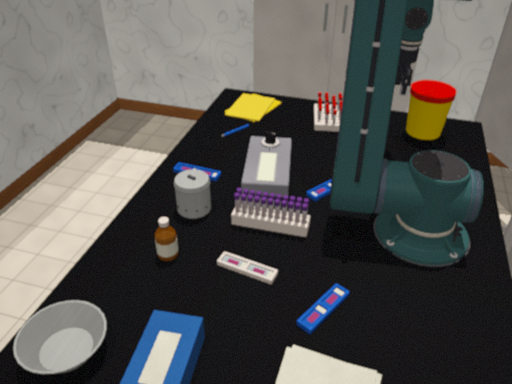

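The top view (800 px scale) shows four carrier-shaped things: one white at (264,331), and blue ones at (452,194), (222,437) and (466,398). I choose the white one. The lamp is at (494,300) with its knob at (545,290), the rack at (358,337), the drum at (365,213) and the bottle at (263,220). Next is a close crop of the carrier, lamp and knob.

Run:
```python
from h import *
a=cv2.imread('pics/top0.png')
r=lambda x0,y0,w,h,k:cv2.resize(a[y0:y0+h,x0:x0+w],None,fx=k,fy=k,interpolation=cv2.INTER_CUBIC)
# carrier crop 150..190 x 180..245 ; lamp 260..375 x 155..230 ; knob 325..375,165..205
o=np.zeros((600,800,3),np.uint8)
c=r(150,180,40,65,6); o[:390,:240]=c
l=r(260,155,112,75,5); o[:375,240:800]=l
k=r(325,168,50,35,6); o[390:600,0:300]=k
m=r(215,175,30,80,5)
o[380:580,310:710]=cv2.rotate(m,cv2.ROTATE_90_CLOCKWISE)[:, :400][:150].repeat(1,0) if 0 else cv2.resize(cv2.rotate(m,cv2.ROTATE_90_CLOCKWISE),(400,200))[:200]
cv2.imwrite('pics/c1.png',o)
```

```text
(no output)
```

View pics/c1.png

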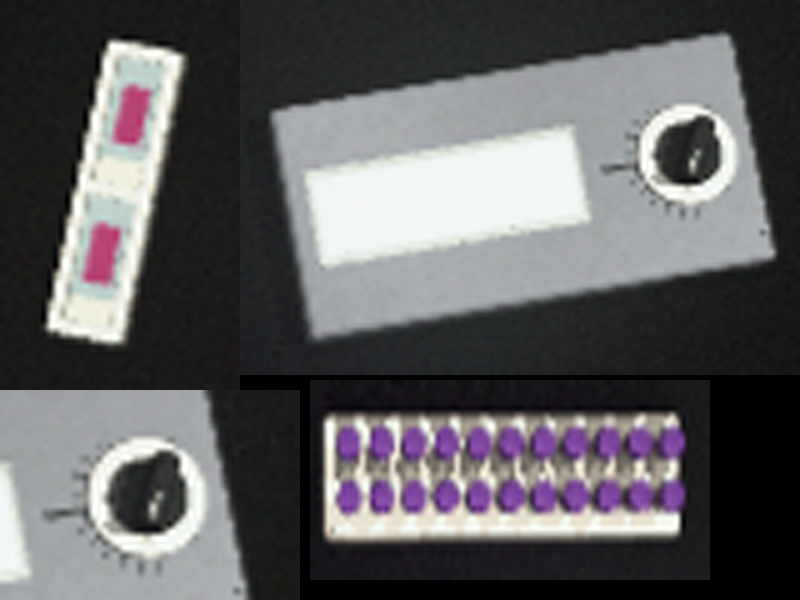

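The crop confirms the white carrier. The lamp corners are clear, and the long mark is to the left of the knob. The knob's bar runs from about (172,460) to (125,525), so I'll read its angle from a wrist picture. First I compute the poses.

Run:
```python
from h import *
np.set_printoptions(precision=4,suppress=True)
c=cal('top0')
f=lambda p,x0,y0,k,ox=0,oy=0:((p[0]-ox+.5)/k-.5+x0,(p[1]-oy+.5)/k-.5+y0)
L=np.array([at(c,f(p,260,155,5,240),.055) for p in[(273,112),(733,34),(776,257),(313,340)]])
print(L, 'ctr',L.mean(0)); y=(L[0]+L[3]-L[1]-L[2])[:2]; x=(L[0]+L[1]-L[2]-L[3])[:2]
print('size',np.linalg.norm(x)/2,np.linalg.norm(y)/2)
ay=np.arctan2(-y[0],y[1]); ax=np.arctan2(x[1],x[0]); print('yaw',ax,ay)
yaw=(ay*2+ax)/3; R=np.array([[np.cos(yaw),-np.sin(yaw)],[np.sin(yaw),np.cos(yaw)]])
ctr=L.mean(0)[:2]; print('window',ctr+R@[0,.052],'knob',ctr+R@[0,-.112])
W=np.array([at(c,f(p,260,155,5,240),.055) for p in[(306,171),(573,126),(590,221),(321,266)]]);print('Wmeas',W.mean(0))
C=np.array([at(c,f(p,150,180,6),z) for p,z in[((110,41),.016),((185,55),.016),((126,344),.012),((47,331),.012)]])
print('carrier',C,C.mean(0)); d=(C[0]+C[1]-C[2]-C[3])[:2]/2; print(np.linalg.norm(d),np.arctan2(d[1],d[0]))
print('widths',np.linalg.norm(C[0]-C[1]),np.linalg.norm(C[2]-C[3]))
# rack, bottle, drum rough
s=512/800
for n,p,z in[('rack',(344,281),.11),('rack',(372,281),.11),('rackb',(345,393),.0),('rackb',(374,393),.0),('drum',(364,212),.127),('bottle',(257,212),.13)]: print(n,at(c,(p[0]*s,p[1]*s),z))
```

```text
[[ 0.5936 -0.0219  0.055 ]
 [ 0.6552 -0.333   0.055 ]
 [ 0.5037 -0.3617  0.055 ]
 [ 0.4401 -0.052   0.055 ]] ctr [ 0.5481 -0.1922  0.055 ]
size 0.15530868632032743 0.3166536184421165
yaw 0.19041081488181402 0.1987536874580106
window [ 0.538  -0.1412] knob [ 0.57  -0.302]
Wmeas [ 0.5395 -0.1407  0.055 ]
carrier [[0.5585 0.3152 0.016 ]
 [0.5515 0.2718 0.016 ]
 [0.3854 0.2988 0.012 ]
 [0.3917 0.344  0.012 ]] [0.4718 0.3075 0.014 ]
0.1687912156822872 -0.16585680803494926
widths 0.04397804630830148 0.045678013193997995
rack [0.5715 0.1294 0.11  ]
rack [0.573  0.0709 0.11  ]
rackb [0.3403 0.1266 0.    ]
rackb [0.3418 0.0631 0.    ]
drum [0.7158 0.0913 0.127 ]
bottle [0.7093 0.3141 0.13  ]
```

```bash
python3 -m jog '[{"turn":[0,0,0],"linear":[24,-4.4,-2],"claw":8.5},{"turn":[0,0,0],"linear":[24,-4.4,-2],"claw":8.5},{"turn":[0,0,0],"linear":[24,-4.4,-2],"claw":8.5},{"turn":[0,0,0],"linear":[24,-4.4,-2],"claw":8.5},{"turn":[0,0,0],"linear":[24,-4.4,-2],"claw":8.5},{"turn":[0,0,0],"linear":[47.5,-8.9,-2],"claw":8.5},{"turn":[0,0,0],"linear":[47.5,-8.9,-2],"claw":8.5},{"turn":[0,0,0],"linear":[47.5,-8.9,-2],"claw":8.5},{"turn":[0,0,0],"linear":[47.5,-8.9,-2],"claw":8.5},{"turn":[0,0,0],"linear":[47.5,-8.9,-2],"claw":8.5},{"turn":[0,0,0],"linear":[47.5,-8.9,-2],"claw":8.5},{"turn":[0,0,0],"linear":[47.5,-8.9,-2],"claw":8.5}]'
python3 - <<'E'
from h import *
s=snap('wrist','w1'); print(bot.read_state()['joints'], tool([.57,-.302,.092]),s['xyz'],s['rotation'])
c=cal('w1'); print(proj(c,[.57,-.302,.055]),proj(c,[.57,-.302,.099]))
cv2.imwrite('pics/w1L.png',cv2.resize(s['pixels'],(800,600),interpolation=cv2.INTER_CUBIC))
E
```

```text
time_s: 1.1
tool_pos: [0.5727, -0.2993, 0.2244]
tool_rot: [[0.967, 0.255, -0.0], [0.255, -0.967, 0.001], [0.0, -0.001, -1.0]]
ft_force: [0.3, -0.4, 0.0]
grip_width: 0.0845
grasp_force: 0.0
[-6.04508248e-01  4.82088855e-01  3.45580301e-01  1.43517647e+00
  1.43930332e-03  2.27763441e+00] [-0.58806092  0.28991302 13.17362188] [ 0.65390493 -0.276915    0.3945652 ] [[ 0.25512055  0.91420635  0.31486545]
 [-0.96690784  0.24177112  0.08146134]
 [-0.0016529  -0.32522834  0.94563407]]
[261.60386114 171.69955115] [261.9309397  182.51469198]
```

View pics/w1L.png

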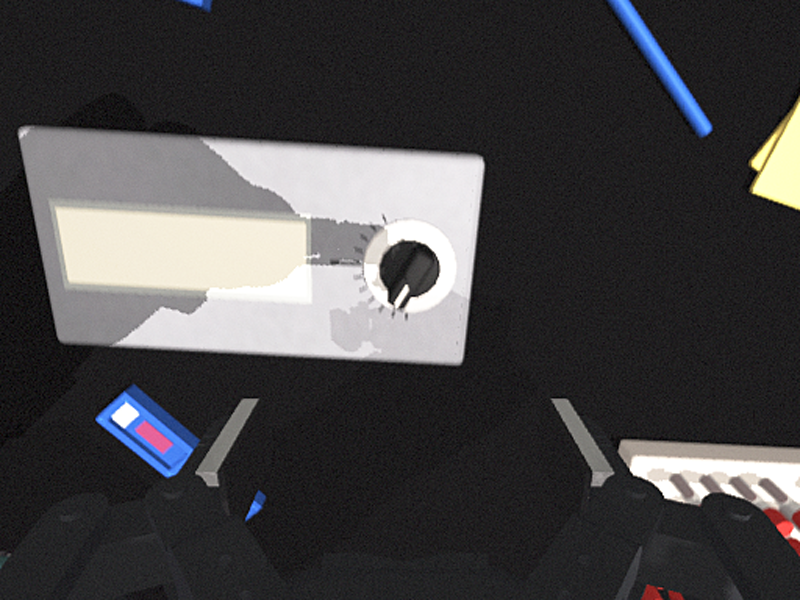

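The wrist view shows the knob at (410,267), with the white pointer line at (402,296) pointing down and slightly left. The long mark is at (345,262). I'll enlarge the knob.

Run:
```python
from h import *
a=cv2.imread('pics/w1.png')
# native crop 190..320 x 125..222
cv2.imwrite('pics/w1k.png',cv2.resize(a[125:222,190:320],None,fx=6,fy=6,interpolation=cv2.INTER_CUBIC))
```

```text
(no output)
```

View pics/w1k.png

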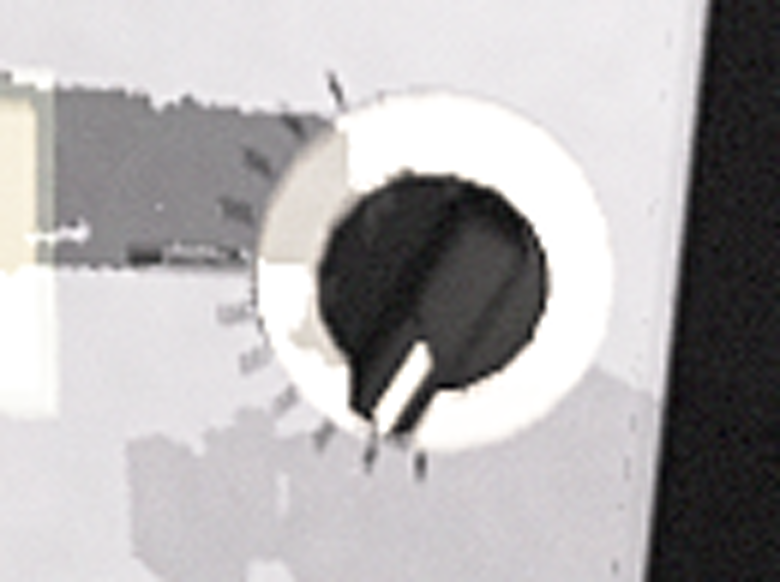

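Run:
```python
from h import *
np.set_printoptions(precision=4,suppress=True)
c=cal('w1'); f=lambda p:((p[0]+.5)/6-.5+190,(p[1]+.5)/6-.5+125)
ctr=at(c,f((434,271)),.061); print('base',ctr)
a,b=[at(c,f(p),.099) for p in[(425,347),(385,430)]]; d=b-a; print('pointer',a,b,'dir',np.arctan2(d[1],d[0]), 'b-ctr',np.arctan2(*(b-ctr)[[1,0]]))
for n,p in[('t0',(420,465)),('t1',(371,458)),('t2',(322,440)),('long',(185,253)),('t10',(337,90))]:
    q=at(c,f(p),.055)-ctr; print(n,np.hypot(*q[:2]),np.arctan2(q[1],q[0]))
lf=cal('w1')
s=800/512
L=np.array([at(c,((u+.5)/s-.5,(v+.5)/s-.5),.055) for u,v in[(22,128),(483,156),(463,364),(60,343)]]);print(L)
y=(L[0]+L[3]-L[1]-L[2])[:2];print('yaw',np.arctan2(-y[0],y[1]),'ctr',L.mean(0),np.linalg.norm(y)/2)
W=np.array([at(c,((u+.5)/s-.5,(v+.5)/s-.5),.055) for u,v in[(51,201),(309,220),(311,303),(66,287)]]);print(W,W.mean(0))
```

```text
base [ 0.5738 -0.3013  0.061 ]
pointer [ 0.5697 -0.3005  0.099 ] [ 0.5535 -0.2976  0.099 ] dir 2.9679543457626623 b-ctr 2.9623373534992568
t0 0.04133249540425102 -2.946467443176731
t1 0.04164696446290931 3.0983226695627386
t2 0.04219799656281216 2.8496193438912125
long 0.04773413157735264 1.786451624266801
t10 0.03772683178403263 0.7588953930535957
[[ 0.5976 -0.0247  0.055 ]
 [ 0.6597 -0.3305  0.055 ]
 [ 0.5056 -0.3635  0.055 ]
 [ 0.4423 -0.0535  0.055 ]]
yaw 0.20088209774226565 ctr [ 0.5513 -0.1931  0.055 ] 0.3142424988200328
[[ 0.5528 -0.0445  0.055 ]
 [ 0.5863 -0.2235  0.055 ]
 [ 0.525  -0.237   0.055 ]
 [ 0.4904 -0.0567  0.055 ]] [ 0.5386 -0.1405  0.055 ]
```

The pointer is now at about 0.37 rad, so it needs about 68° clockwise. The half-turned grasp keeps joint 6 in range, so I rotate −155° about tool z.

```bash
python3 -m jog '[{"turn":[0,0,-78],"linear":[0,0.2,0],"claw":6},{"turn":[0,0,-78],"linear":[0,0.2,0],"claw":6},{"turn":[0,0,-78],"linear":[0,0.2,0],"claw":6},{"turn":[0,0,-78],"linear":[0,0.2,0],"claw":6},{"turn":[0,0,-78],"linear":[0,0.2,0],"claw":6},{"turn":[0,0,-78],"linear":[0,0.2,0],"claw":6},{"turn":[0,0,-78],"linear":[0,0.2,0],"claw":6},{"turn":[0,0,-78],"linear":[0,0.2,0],"claw":6},{"turn":[0,0,-78],"linear":[0,0.2,0],"claw":6},{"turn":[0,0,-78],"linear":[0,0.2,0],"claw":6},{"turn":[0,0,-78],"linear":[0,0.2,0],"claw":6},{"turn":[0,0,-78],"linear":[0,0.2,0],"claw":6}]'
python3 -m jog '[{"turn":[0,0,-77],"linear":[0,0,0],"claw":4},{"turn":[0,0,-77],"linear":[0,0,0],"claw":4},{"turn":[0,0,-77],"linear":[0,0,0],"claw":4},{"turn":[0,0,-77],"linear":[0,0,0],"claw":4},{"turn":[0,0,-77],"linear":[0,0,0],"claw":4},{"turn":[0,0,-77],"linear":[0,0,0],"claw":4},{"turn":[0,0,-77],"linear":[0,0,0],"claw":4},{"turn":[0,0,-77],"linear":[0,0,0],"claw":4},{"turn":[0,0,-77],"linear":[0,0,0],"claw":4},{"turn":[0,0,-77],"linear":[0,0,0],"claw":4},{"turn":[0,0,-77],"linear":[0,0,0],"claw":4},{"turn":[0,0,-77],"linear":[0,0,0],"claw":4}]'
python3 - <<'E'
from h import *
st=bot.read_state(); R=st['tool_rot']; print(st['joints'],tool([.5725,-.3015,.076]),np.arctan2(R[1,0],R[0,0])-2.966)
c=snap('wrist','w2')
for p in [[.5725,-.3015,.055],[.5725,-.3015,.099]]: print(proj(c,p))
a=cv2.imread('pics/w2.png')
u,v=proj(c,[.5725,-.3015,.08]).astype(int); u0=max(0,u-65);v0=max(0,v-48); print(u0,v0)
cv2.imwrite('pics/w2k.png',cv2.resize(a[v0:v0+97,u0:u0+130],None,fx=6,fy=6,interpolation=cv2.INTER_CUBIC))
E
```

```text
time_s: 2.15
tool_pos: [0.5702, -0.3036, 0.2247]
tool_rot: [[-0.052, 0.999, -0.001], [0.999, 0.052, 0.0], [0.0, -0.001, -1.0]]
ft_force: [0.5, -0.2, -0.4]
grip_width: 0.0603
grasp_force: 0.0
time_s: 3.15
tool_pos: [0.5702, -0.3035, 0.2248]
tool_rot: [[-0.984, 0.179, -0.0], [0.179, 0.984, 0.0], [0.0, 0.0, -1.0]]
ft_force: [0.4, 0.0, -1.0]
grip_width: 0.0402
grasp_force: 0.0
[-6.15220049e-01  4.78825455e-01  3.42901218e-01  1.43539024e+00
 -7.89905783e-06 -4.35258434e-01] [-0.19608018  0.23927004 14.88380156] -0.004368909621685901
[259.55506473 170.46266446]
[259.70702057 181.03584617]
194 128
```

View pics/w2k.png

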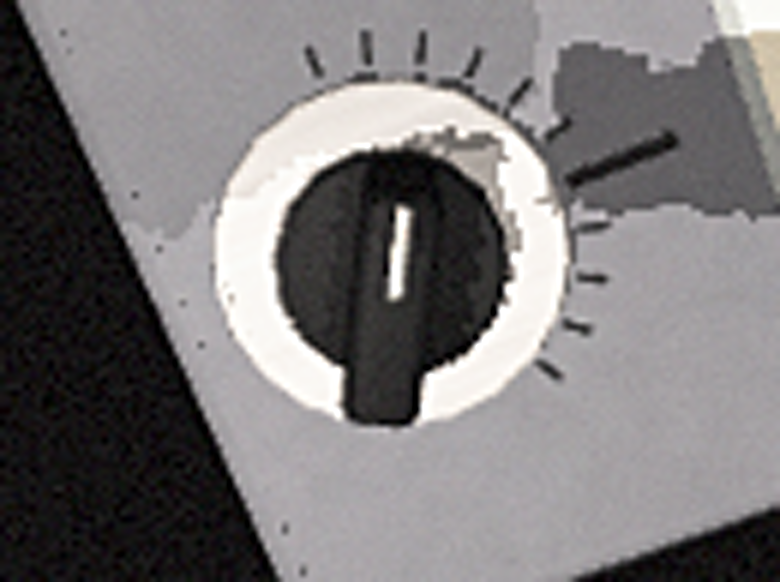

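The bar now stands nearly vertical in the picture. The pointer line runs from (405,210) to (395,298), and the base is centred at (392,253). I'll refine the axis and angle.

Run:
```python
from h import *
np.set_printoptions(precision=4,suppress=True)
c=cal('w2'); f=lambda p:((p[0]+.5)/6-.5+194,(p[1]+.5)/6-.5+128)
ctr=at(c,f((392,254)),.061); print('base',ctr)
a,b=[at(c,f(p),.099) for p in[(395,298),(404,208)]]; d=b-a; print('dir',a,b,np.arctan2(d[1],d[0]))
B=np.array([at(c,f(p),.099) for p in[(362,175),(435,175),(420,415),(345,415)]]);print('bar',B.mean(0))
for n,p in[('t0',(315,62)),('long',(622,160)),('long in',(572,183)),('out',(675,138)),('t10',(549,370))]:
    q=at(c,f(p),.055)-ctr; print(n,np.hypot(*q[:2]),np.arctan2(q[1],q[0]))
d=at(c,f((675,138)),.055)-at(c,f((572,183)),.055);print(np.arctan2(d[1],d[0]))
for k in([.5735,-.301],[.5725,-.3015]): print(tool([*k,.076]))
```

```text
base [ 0.5703 -0.3019  0.061 ]
dir [ 0.5685 -0.3011  0.099 ] [ 0.5535 -0.2969  0.099 ] 2.866472061830723
bar [ 0.5683 -0.3018  0.099 ]
t0 0.03798326289109311 -2.9345901454291905
long 0.046661165917729584 1.758768722265712
long in 0.03638350388881641 1.737678695858762
out 0.05733238962384509 1.765348898950402
t10 0.03971090908583338 0.7121722808435615
1.8133309066783427
[-0.2755  0.3108 14.8897]
[-0.1864  0.2432 14.8897]
```

```bash
python3 -m jog '[{"turn":[0,0,2.4],"linear":[-0.1,0.2,4],"claw":4},{"turn":[0,0,2.4],"linear":[-0.1,0.2,7.5],"claw":4},{"turn":[0,0,2.4],"linear":[-0.1,0.2,10],"claw":4},{"turn":[0,0,2.4],"linear":[-0.1,0.2,12],"claw":4},{"turn":[0,0,2.4],"linear":[-0.1,0.2,13.5],"claw":4},{"turn":[0,0,2.4],"linear":[-0.1,0.2,14.9],"claw":4},{"turn":[0,0,2.4],"linear":[-0.1,0.2,14.9],"claw":3.2},{"turn":[0,0,2.4],"linear":[-0.1,0.2,14.9],"claw":2.6},{"turn":[0,0,2.4],"linear":[-0.1,0.2,14.9],"claw":2.2},{"turn":[0,0,2.4],"linear":[-0.1,0.2,14.9],"claw":1.9}]'
python3 -m jog '[{"turn":[0,0,0],"linear":[0,0,0],"claw":1.7},{"turn":[0,0,0],"linear":[0,0,0],"claw":1.6},{"turn":[0,0,0],"linear":[0,0,0],"claw":1.5},{"turn":[0,0,0],"linear":[0,0,0],"claw":1.4},{"turn":[0,0,0],"linear":[0,0,0],"claw":1.3},{"turn":[0,0,0],"linear":[0,0,0],"claw":1.2}]'
```

```text
time_s: 4.03
tool_pos: [0.5722, -0.3021, 0.0772]
tool_rot: [[-0.975, 0.222, 0.001], [0.222, 0.975, -0.001], [-0.001, -0.001, -1.0]]
ft_force: [0.8, 0.0, 0.6]
grip_width: 0.0188
grasp_force: 0.0
time_s: 4.53
tool_pos: [0.5717, -0.3018, 0.0761]
tool_rot: [[-0.975, 0.221, -0.0], [0.221, 0.975, 0.0], [0.0, 0.0, -1.0]]
ft_force: [0.5, -0.4, 0.1]
grip_width: 0.0117
grasp_force: 0.0
```

The fingers closed to 11.7 mm with no force, so the bar isn't between them. I need to look.

Run:
```python
from h import *
s=snap('wrist','w3'); t=snap('side','s3')
o=np.zeros((600,800,3),np.uint8)
o[:600,:400]=0
w=cv2.resize(s['pixels'],(480,360)); o[:360,:480]=w
u,v=proj(t,[.5715,-.3017,.09]).astype(int); print(u,v)
k=cv2.resize(t['pixels'][v-40:v+40,u-35:u+35],None,fx=4.5,fy=4.5,interpolation=cv2.INTER_CUBIC); print(k.shape); o[:360,485:800]=k
w4=cv2.resize(s['pixels'][140:240,160:360],(480,240),interpolation=cv2.INTER_CUBIC); o[360:,:480]=w4
cv2.imwrite('pics/c3.png',o)
```

```text
269 134
(360, 315, 3)
```

View pics/c3.png

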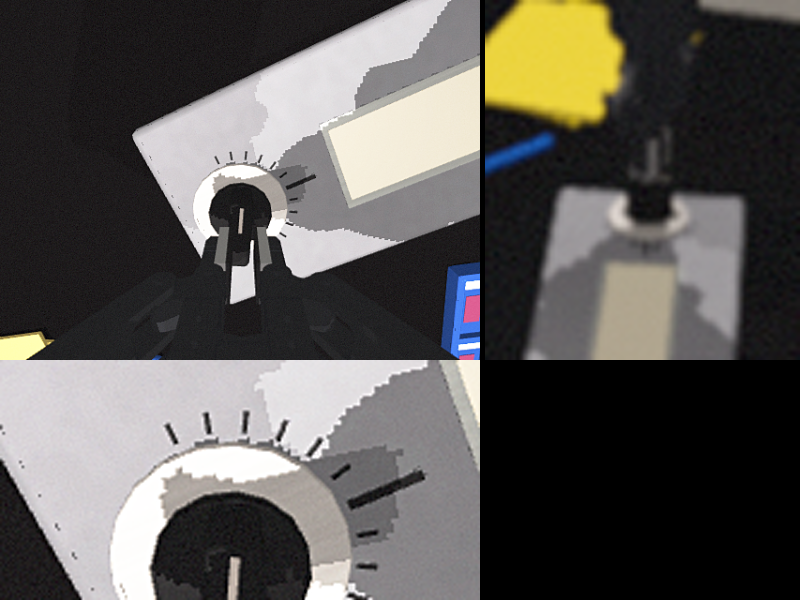

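The fingers straddle the bar, so the opening reading may just run small. I close further to see.

```bash
python3 -m jog '[{"turn":[0,0,0],"linear":[0,0,0],"claw":1.1},{"turn":[0,0,0],"linear":[0,0,0],"claw":1.0},{"turn":[0,0,0],"linear":[0,0,0],"claw":0.8},{"turn":[0,0,0],"linear":[0,0,0],"claw":0.6}]'
```

```text
time_s: 4.97
tool_pos: [0.5717, -0.3018, 0.0761]
tool_rot: [[-0.975, 0.221, 0.0], [0.221, 0.975, 0.0], [-0.0, 0.0, -1.0]]
ft_force: [-0.2, 0.3, -0.2]
grip_width: 0.0057
grasp_force: 0.0
```

Run:
```python
from h import *
c=snap('wrist','w4'); st=bot.read_state(); p=np.array(st['tool_pos'])
u0,v0=190,150
f=lambda q:(proj(c,q)-[u0,v0])*6
for n,q in[('tcp',p),('pinch',p+[0,0,.0187]),('bartop',[.5715,-.3017,.099]),('base',[.5715,-.3017,.061])]: print(n,proj(c,q),f(q))
cv2.imwrite('pics/w4k.png',cv2.resize(c['pixels'][v0:v0+98,u0:u0+130],None,fx=6,fy=6,interpolation=cv2.INTER_CUBIC))
```

```text
tcp [256.60936624 234.41346517] [399.65619741 506.48079101]
pinch [256.41280246 249.18021159] [398.47681477 595.08126955]
bartop [256.42717845 252.58868963] [398.56307072 615.53213777]
base [256.79601665 224.08239704] [400.77609988 444.49438225]
```

View pics/w4k.png

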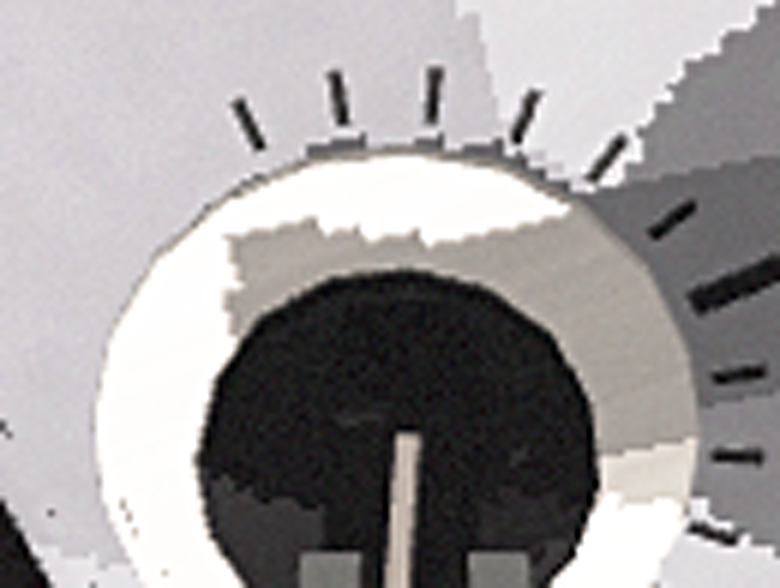

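Run:
```python
from h import *
np.set_printoptions(precision=4,suppress=True)
for n,p,R,tips in [('w1',[.5727,-.2993,.2244],[[0.967,0.255,0],[0.255,-0.967,0],[0,0,-1]],None),('w4',[.5717,-.3018,.0761],[[-0.975,0.221,0],[0.221,0.975,0],[0,0,-1]],None)]:
    c=cal(n); R=np.array(R); p=np.array(p); print(n,c['mtx'][0,0],c['mtx'][:2,2],'cam in tool mm',R.T@(c['xyz']-p)*1e3)
    for w in([.0845,.107] if n=='w1' else [.0057,.0106,.014]):
        for b in(0,.013):
            for x in(.011,-.011): print(w,b,x,[proj(c,p+R@[x,s*w/2,-b]).round(1) for s in(1,-1)])
for n in('w3','w4'):
    a=cv2.cvtColor(cv2.imread(f'pics/{n}.png'),cv2.COLOR_BGR2GRAY)
    for r in(246,252,262,272): print(n,r,a[r,215:300])
```

```text
w1 302.31162472581485 [258.6546 195.6247] cam in tool mm [  84.2333   -0.939  -170.1652]
0.0845 0 0.011 [array([329.8, 218.4]), array([191.5, 218.3])]
0.0845 0 -0.011 [array([327.1, 250.4]), array([194. , 250.2])]
0.0845 0.013 0.011 [array([334.8, 227.5]), array([186.7, 227.4])]
0.0845 0.013 -0.011 [array([331.8, 261.2]), array([189.5, 261.1])]
0.107 0 0.011 [array([348.2, 218.4]), array([173.1, 218.3])]
0.107 0 -0.011 [array([344.9, 250.4]), array([176.3, 250.2])]
0.107 0.013 0.011 [array([354.6, 227.5]), array([167. , 227.3])]
0.107 0.013 -0.011 [array([350.8, 261.3]), array([170.6, 261.1])]
w4 302.31162472581485 [258.6546 195.6247] cam in tool mm [  83.7383    1.1437 -170.1712]
0.0057 0 0.011 [array([261.2, 218.1]), array([251.9, 218.1])]
0.0057 0 -0.011 [array([261.1, 250.1]), array([252.1, 250.1])]
0.0057 0.013 0.011 [array([261.4, 227.1]), array([251.4, 227.1])]
0.0057 0.013 -0.011 [array([261.3, 260.9]), array([251.7, 260.9])]
0.0106 0 0.011 [array([265.2, 218.1]), array([247.9, 218.1])]
0.0106 0 -0.011 [array([265. , 250.1]), array([248.2, 250.1])]
0.0106 0.013 0.011 [array([
[... 2483 characters left out ...]
2 [226 229 226 228 226 228 229 231 248 124  33  39  35  42  38  33  41  37
  33  42  34  36  44 119 121 116 121 114 119 116 117 119 120 103  43  21
  40  27  30  32  25  26  29  27  20  32  20  25  26  32  37  27  20  18
  94 115 122 116 115 114 115 112 118 119 123  72  35  33  39  38  46  33
  42  44  41  36  38  24  73 227 223 215 216 219 219]
w4 272 [223 221 223 226 225 233 252  92  18  32  33  36  28  35  40  35  34  33
  27  28  24  68 123 117 115 115 115 117 114 115 118 123 127  67  23  30
  30  23  35  48  54  49  46  47  46  42  49  43  46  34  19  30  31  19
  38 119 119 117 119 120 112 114 119 114 118 125  81  40  31  35  37  24
  36  36  34  29  37  28  31  25  26 234 228 224 221]
```

The image rows show the fingertips are above the bar top, not beside it. A gentle touch-down with the fingers nearly shut will give the true tip height.

```bash
python3 -m jog '[{"turn":[0,0,0],"linear":[0,0,0.1],"claw":0.6},{"turn":[0,0,0],"linear":[0,0,0.2],"claw":0.6},{"turn":[0,0,0],"linear":[0,0,0.2],"claw":0.6}]'; python3 -m jog '[{"turn":[0,0,0],"linear":[0,0,0.1],"claw":0.6},{"turn":[0,0,0],"linear":[0,0,0.2],"claw":0.6},{"turn":[0,0,0],"linear":[0,0,0.2],"claw":0.6}]'
```

```text
time_s: 5.27
tool_pos: [0.5716, -0.3017, 0.0738]
tool_rot: [[-0.975, 0.221, -0.0], [0.221, 0.975, 0.0], [0.0, 0.0, -1.0]]
ft_force: [-0.3, -0.1, -0.7]
grip_width: 0.0058
grasp_force: 0.0
time_s: 5.52
tool_pos: [0.5719, -0.3019, 0.073]
tool_rot: [[-0.975, 0.221, 0.001], [0.221, 0.975, -0.001], [-0.001, -0.0, -1.0]]
ft_force: [-2.8, 1.3, 10.7]
grip_width: 0.0058
grasp_force: 5.1
```

Contact came at TCP z≈0.073 with the fingers on the bar top (0.099), so the tips really end about 25 mm short of the reported TCP. I raise, open, and go down in cautious stages.

```bash
python3 -m jog '[{"turn":[0,0,0],"linear":[0,0,-0.6],"claw":0.8},{"turn":[0,0,0],"linear":[0,0,-1.2],"claw":3.5},{"turn":[0,0,0],"linear":[0,0,-1.2],"claw":3.5},{"turn":[0,0,0],"linear":[0,0,-1.2],"claw":3.5},{"turn":[0,0,0],"linear":[0,0,-1.2],"claw":3.5},{"turn":[0,0,0],"linear":[0,0,-1.2],"claw":3.5},{"turn":[0,0,0],"linear":[0,0,-0.6],"claw":3.5},{"turn":[0,0,0],"linear":[0,0,0],"claw":3.5},{"turn":[0,0,0],"linear":[0,0,0.4],"claw":3.5},{"turn":[0,0,0],"linear":[0,0,0.4],"claw":3.5}]'
python3 -m jog '[{"turn":[0,0,0],"linear":[0,0,0.3],"claw":3.5},{"turn":[0,0,0],"linear":[0,0,0.5],"claw":3.5},{"turn":[0,0,0],"linear":[0,0,0.5],"claw":3.5}]'
```

```text
time_s: 6.35
tool_pos: [0.5711, -0.3014, 0.0666]
tool_rot: [[-0.975, 0.221, -0.002], [0.221, 0.975, 0.001], [0.002, 0.001, -1.0]]
ft_force: [-0.6, -0.2, 0.2]
grip_width: 0.0352
grasp_force: 0.0
time_s: 6.6
tool_pos: [0.5716, -0.3017, 0.0626]
tool_rot: [[-0.975, 0.221, -0.0], [0.221, 0.975, 0.0], [0.0, 0.0, -1.0]]
ft_force: [0.5, -0.3, -0.1]
grip_width: 0.035
grasp_force: 0.0
```

```bash
python3 -m jog '[{"turn":[0,0,0],"linear":[0,0,0.5],"claw":3.5},{"turn":[0,0,0],"linear":[0,0,0.95],"claw":3.0},{"turn":[0,0,0],"linear":[0,0,0.95],"claw":2.4},{"turn":[0,0,0],"linear":[0,0,0.95],"claw":2.0},{"turn":[0,0,0],"linear":[0,0,0.95],"claw":1.8}]'
python3 -m jog '[{"turn":[0,0,0],"linear":[0,0,0],"claw":1.6},{"turn":[0,0,0],"linear":[0,0,0],"claw":1.4},{"turn":[0,0,0],"linear":[0,0,0],"claw":1.3},{"turn":[0,0,0],"linear":[0,0,0],"claw":1.2},{"turn":[0,0,0],"linear":[0,0,0],"claw":1.2}]'
```

```text
time_s: 7.02
tool_pos: [0.5717, -0.302, 0.0536]
tool_rot: [[-0.975, 0.221, -0.0], [0.221, 0.975, -0.001], [0.0, -0.001, -1.0]]
ft_force: [-0.6, -0.4, -1.5]
grip_width: 0.0179
grasp_force: 0.8
time_s: 7.43
tool_pos: [0.5716, -0.3035, 0.0539]
tool_rot: [[-0.975, 0.221, -0.0], [0.221, 0.975, -0.003], [-0.0, -0.003, -1.0]]
ft_force: [-3.4, -10.4, -2.1]
grip_width: 0.0128
grasp_force: 44.9
```

The bar is gripped at 45 N, about 2 mm off along y. I shift to relieve that and turn 65.5° clockwise.

```bash
python3 -m jog '[{"turn":[0,0,0],"linear":[0,-0.25,0],"claw":1},{"turn":[0,0,7],"linear":[0,-0.25,0],"claw":1},{"turn":[0,0,14],"linear":[0,-0.25,0],"claw":1},{"turn":[0,0,21],"linear":[0,-0.25,0],"claw":1}]'
```

```text
time_s: 7.77
tool_pos: [0.5715, -0.3038, 0.054]
tool_rot: [[-0.828, 0.56, 0.001], [0.56, 0.828, 0.001], [-0.0, 0.001, -1.0]]
ft_force: [-0.1, 1.8, 2.5]
grip_width: 0.0124
grasp_force: 59.9
```

```bash
python3 -m jog '[{"turn":[0,0,7],"linear":[0,0,0],"claw":1},{"turn":[0,0,14],"linear":[0,0,0],"claw":1},{"turn":[0,0,21],"linear":[0,0,0],"claw":1},{"turn":[0,0,28],"linear":[0,0,0],"claw":1},{"turn":[0,0,35],"linear":[0,0,0],"claw":1},{"turn":[0,0,40],"linear":[0,0,0],"claw":1},{"turn":[0,0,44.5],"linear":[0,0,0],"claw":1},{"turn":[0,0,44.5],"linear":[0,0,0],"claw":1},{"turn":[0,0,44.5],"linear":[0,0,0],"claw":1}]'
```

```text
time_s: 8.52
tool_pos: [0.5712, -0.3041, 0.0539]
tool_rot: [[-0.206, 0.978, 0.0], [0.978, 0.206, 0.0], [0.0, 0.0, -1.0]]
ft_force: [-1.9, 3.6, 5.1]
grip_width: 0.0125
grasp_force: 60.2
```

```bash
python3 -m jog '[{"turn":[0,0,0],"linear":[0,0,0],"claw":1.8},{"turn":[0,0,0],"linear":[0,0,0],"claw":3.5},{"turn":[0,0,0],"linear":[0,0,0],"claw":3.5},{"turn":[0,0,0],"linear":[0,0,0],"claw":3.5},{"turn":[0,0,0],"linear":[0,0,-3],"claw":3.5},{"turn":[0,0,0],"linear":[0,0,-7],"claw":5},{"turn":[0,0,0],"linear":[0,0,-11],"claw":6},{"turn":[0,0,0],"linear":[0,0,-15],"claw":6},{"turn":[0,0,0],"linear":[0,0,-17],"claw":6},{"turn":[0,0,0],"linear":[0,0,-17],"claw":6}]'
python3 - <<'E'
from h import *
c=snap('wrist','w5'); k=[.5712,-.303]
u,v=proj(c,k+[.08]).astype(int); u0,v0=u-65,v-48; print(u0,v0,bot.read_state()['joints'])
cv2.imwrite('pics/w5k.png',cv2.resize(c['pixels'][v0:v0+97,u0:u0+130],None,fx=6,fy=6,interpolation=cv2.INTER_CUBIC))
E
```

```text
time_s: 9.35
tool_pos: [0.5725, -0.3052, 0.2286]
tool_rot: [[-0.204, 0.979, 0.006], [0.979, 0.204, -0.004], [-0.005, 0.005, -1.0]]
ft_force: [1.0, -0.2, -0.1]
grip_width: 0.0603
grasp_force: 0.0
191 123 [-6.15220531e-01  4.79092819e-01  3.46159694e-01  1.43364718e+00
 -7.81313428e-05  7.49823431e-01]
```

View pics/w5k.png

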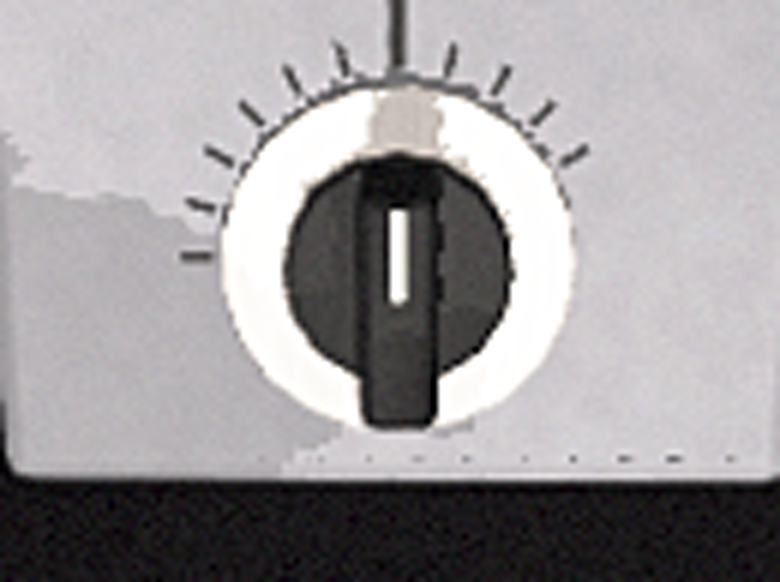

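The pointer line (x=399) is vertical and in line with the long mark (x=398), so the knob is set. Now to above the carrier, rotating −69° about tool z.

```bash
python3 -m jog '[{"turn":[0,0,-35],"linear":[31,1.3,0],"claw":6},{"turn":[0,0,-35],"linear":[31,1.3,0],"claw":6},{"turn":[0,0,-35],"linear":[31,1.3,0],"claw":6},{"turn":[0,0,-35],"linear":[31,1.3,0],"claw":6},{"turn":[0,0,-35],"linear":[31,1.3,0],"claw":6},{"turn":[0,0,-69],"linear":[62,2.7,0],"claw":6},{"turn":[0,0,-69],"linear":[62,2.7,0],"claw":6},{"turn":[0,0,-69],"linear":[62,2.7,0],"claw":6},{"turn":[0,0,-69],"linear":[62,2.7,0],"claw":6},{"turn":[0,0,-69],"linear":[62,2.7,0],"claw":7},{"turn":[0,0,-69],"linear":[62,2.7,0],"claw":7},{"turn":[0,0,-69],"linear":[62,2.7,0],"claw":7}]'
python3 - <<'E'
from h import *
st=bot.read_state(); R=st['tool_rot'];print(st['joints'],np.arctan2(R[1,0],R[0,0]),tool([.472,.3075,.2]))
E
```

```text
time_s: 10.4
tool_pos: [0.4893, 0.191, 0.2226]
tool_rot: [[-0.987, 0.16, -0.001], [0.16, 0.987, -0.0], [0.001, -0.001, -1.0]]
ft_force: [1.5, 0.6, 0.6]
grip_width: 0.0705
grasp_force: 0.0
[ 2.17023498e-01  2.60072755e-01 -5.11021384e-03  1.30696333e+00
 -5.04219344e-05  3.77336432e-01] 2.9812794168085874 [ 3.5675969  11.22210222  2.25629809]
```

```bash
python3 -m jog '[{"turn":[0,0,0],"linear":[3.6,11.2,0],"claw":7.5},{"turn":[0,0,0],"linear":[3.6,11.2,0],"claw":7.5},{"turn":[0,0,0],"linear":[3.6,11.2,0],"claw":7.5},{"turn":[0,0,0],"linear":[3.6,11.2,0],"claw":7.5},{"turn":[0,0,0],"linear":[3.6,11.2,0],"claw":7.5},{"turn":[0,0,0],"linear":[3.6,11.2,0],"claw":7.5}]'
python3 - <<'E'
from h import *
c=snap('wrist','w6'); 
for p in ([.472,.3075,.016],): print(proj(c,p))
hsv=cv2.cvtColor(c['pixels'],cv2.COLOR_BGR2HSV)
m=((hsv[...,2]>90)).astype(np.uint8)
n,l,s,ce=cv2.connectedComponentsWithStats(m)
for i in range(1,n):
    if s[i,4]>150: print(i,s[i],ce[i])
u,v=proj(c,[.472,.3075,.016]).astype(int)
i=np.bincount(l[v-25:v+25,u-10:u+10].ravel())[1:].argmax()+1
cn=max(cv2.findContours((l==i).astype(np.uint8),cv2.RETR_EXTERNAL,cv2.CHAIN_APPROX_NONE)[0],key=cv2.contourArea)
W=np.array([at(c,p[0],.016)[:2] for p in cn]).astype(np.float32)*1000
print(cv2.minAreaRect(W), st:=bot.read_state()['tool_pos'])
cv2.imwrite('pics/w6L.png',cv2.resize(c['pixels'],(800,600)))
E
```

```text
time_s: 10.9
tool_pos: [0.4727, 0.3052, 0.2227]
tool_rot: [[-0.987, 0.16, -0.001], [0.16, 0.987, -0.001], [0.001, -0.001, -1.0]]
ft_force: [0.2, -0.1, -0.3]
grip_width: 0.0753
grasp_force: 0.0
[259.46359967 161.19358414]
1 [    7    74   146   210 13213] [ 89.952244   173.80345115]
7 [ 241   90   39  135 4799] [259.62012919 155.0385497 ]
15 [  0 106  37  24 439] [ 18.83599089 117.63781321]
32 [ 26 130  20  17 255] [ 36.3254902 137.9254902]
36 [  2 135  23  17 250] [ 10.816 143.304]
39 [ 452  137   60  123 6012] [484.67498337 196.09813706]
46 [ 34 152  21  16 240] [ 45.35833333 159.34583333]
48 [ 12 154  27  19 258] [ 21.59302326 164.28294574]
57 [ 22 176  26  18 232] [ 30.88793103 185.58189655]
70 [   0  194   54  113 3323] [ 18.45862173 259.85464941]
76 [ 31 198  17  15 201] [ 39.12437811 205.1840796 ]
90 [ 40 217  17  15 188] [ 47.84042553 224.15425532]
102 [ 49 236  22  14 192] [ 57.22916667 242.22395833]
109 [142 251  36  54 606] [158.82838284 277.25742574]
110 [340 251  36  54 611] [358.44680851 277.24386252]
111 [ 57 253  22  14 177] [ 64.9039548  259.46892655]
122 [ 65 270  19  13 159] [ 72.12578616 276.11949686]
127 [ 72 279  16  20 169] [ 79.4556213  290.82840237]
139 [ 270  293   47   67 2421] [291.86782321 326.24948368]
140 [ 485  296   27   75 1309] [500.83575248 331.0802139 ]
141 [169 315  17  38 336] [177.82738095 331.81845238]
143 [ 95 365  33  19 453] [112.38189845 375.80573951]
((472.8058166503906, 307.5192565917969), (45.342315673828125, 172.1880340576172), 80.61003875732422) [0.47298862 0.30468856 0.22298171]
```

View pics/w6L.png

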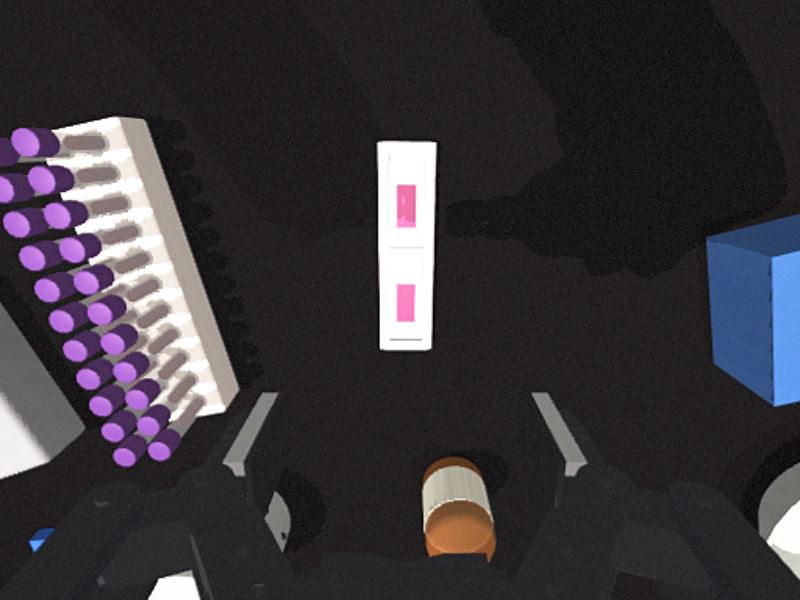

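The wrist view shows the white carrier at (406,246) between the fingers, clear of the rack and bottle. By code it is at (0.4728, 0.3075) and yaw −9.4°, already aligned with the tool. I descend with a modest opening and feel for the bench at the end.

```bash
python3 -m jog '[{"turn":[0,0,0],"linear":[0,0.25,4],"claw":6},{"turn":[0,0,0],"linear":[0,0.25,8],"claw":5.8},{"turn":[0,0,0],"linear":[0,0.25,12],"claw":5.7},{"turn":[0,0,0],"linear":[0,0.25,16],"claw":5.7},{"turn":[0,0,0],"linear":[0,0.25,19],"claw":5.7},{"turn":[0,0,0],"linear":[0,0.25,21],"claw":5.7},{"turn":[0,0,0],"linear":[0,0.25,22.5],"claw":5.7},{"turn":[0,0,0],"linear":[0,0.25,23.2],"claw":5.7},{"turn":[0,0,0],"linear":[0,0.25,23.6],"claw":5.7},{"turn":[0,0,0],"linear":[0,0.25,23.6],"claw":5.7}]'
python3 -m jog '[{"turn":[0,0,0],"linear":[0,0,0.2],"claw":5.7},{"turn":[0,0,0],"linear":[0,0,0.4],"claw":5.7},{"turn":[0,0,0],"linear":[0,0,0.4],"claw":5.7}]'
```

```text
time_s: 11.78
tool_pos: [0.4736, 0.3073, -0.0125]
tool_rot: [[-0.987, 0.162, -0.0], [0.162, 0.987, -0.0], [0.0, -0.0, -1.0]]
ft_force: [0.8, -0.2, 0.2]
grip_width: 0.057
grasp_force: 0.0
time_s: 12.03
tool_pos: [0.4737, 0.3081, -0.016]
tool_rot: [[-0.987, 0.161, 0.001], [0.161, 0.987, 0.0], [-0.001, 0.0, -1.0]]
ft_force: [-0.1, 1.4, -0.4]
grip_width: 0.0569
grasp_force: 0.0
```

```bash
python3 -m jog '[{"turn":[0,0,0],"linear":[0,0,0.2],"claw":5.7},{"turn":[0,0,0],"linear":[0,0,0.4],"claw":5.7},{"turn":[0,0,0],"linear":[0,0,0.6],"claw":5.7},{"turn":[0,0,0],"linear":[0,0,0.6],"claw":5.7}]'
python3 -m jog '[{"turn":[0,0,0],"linear":[0,0,0.2],"claw":5.7},{"turn":[0,0,0],"linear":[0,0,0.4],"claw":5.7},{"turn":[0,0,0],"linear":[0,0,0.4],"claw":5.7}]'
```

```text
time_s: 12.37
tool_pos: [0.4732, 0.308, -0.0228]
tool_rot: [[-0.987, 0.161, -0.0], [0.161, 0.987, -0.0], [0.0, -0.0, -1.0]]
ft_force: [-0.0, -0.0, 0.1]
grip_width: 0.0573
grasp_force: 0.0
time_s: 12.62
tool_pos: [0.4733, 0.308, -0.0268]
tool_rot: [[-0.987, 0.161, -0.0], [0.161, 0.987, -0.0], [0.0, -0.0, -1.0]]
ft_force: [-0.6, -0.3, -0.3]
grip_width: 0.0572
grasp_force: 0.0
```

```bash
python3 -m jog '[{"turn":[0,0,0],"linear":[0,0,0],"claw":5.2},{"turn":[0,0,0],"linear":[0,0,0],"claw":4.8},{"turn":[0,0,0],"linear":[0,0,0],"claw":4.5},{"turn":[0,0,0],"linear":[0,0,0],"claw":4.2},{"turn":[0,0,0],"linear":[0,0,0],"claw":4},{"turn":[0,0,0],"linear":[0,0,0],"claw":4},{"turn":[0,0,0],"linear":[0,0,0],"claw":4}]'
```

```text
time_s: 13.2
tool_pos: [0.4735, 0.308, -0.026]
tool_rot: [[-0.987, 0.161, 0.0], [0.161, 0.987, 0.0], [-0.0, 0.0, -1.0]]
ft_force: [-1.8, -0.8, 6.7]
grip_width: 0.0426
grasp_force: 60.2
```

```bash
python3 -m jog '[{"turn":[0,0,0],"linear":[0,0,-0.5],"claw":4},{"turn":[0,0,0],"linear":[0,0,-1.5],"claw":4},{"turn":[0,0,0],"linear":[0,0,-3],"claw":4},{"turn":[0,0,0],"linear":[0,0,-5],"claw":4},{"turn":[0,0,0],"linear":[0,0,-7.5],"claw":4},{"turn":[0,0,0],"linear":[0,0,-10],"claw":4},{"turn":[0,0,0],"linear":[0,0,-12.5],"claw":4},{"turn":[0,0,0],"linear":[0,0,-15],"claw":4},{"turn":[0,0,0],"linear":[0,0,-17.5],"claw":4},{"turn":[0,0,0],"linear":[0,0,-19],"claw":4},{"turn":[0,0,0],"linear":[0,0,-20],"claw":4},{"turn":[0,0,0],"linear":[0,0,-20],"claw":4}]'
python3 - <<'E'
from h import *
for n in('wrist','side'):
  c=snap(n,'h_'+n); st=bot.read_state(); p=np.array(st['tool_pos']); z=p[2]+.026+.016
  hsv=cv2.cvtColor(c['pixels'],cv2.COLOR_BGR2HSV)
  if n=='wrist':
    m=(hsv[...,2]>90).astype(np.uint8); k,l,s,ce=cv2.connectedComponentsWithStats(m)
    print(proj(c,p+[0,0,.042]))
    for i in range(1,k):
      if s[i,4]>600: print(s[i],ce[i])
print(tool([.539,-.1405,.05]),p)
E
```

```text
time_s: 14.2
tool_pos: [0.4742, 0.3085, 0.1765]
tool_rot: [[-0.987, 0.161, 0.004], [0.161, 0.987, 0.002], [-0.003, 0.002, -1.0]]
ft_force: [0.6, -0.1, -0.1]
grip_width: 0.0426
grasp_force: 61.3
[255.78594015 270.17550564]
[    0    70   138   227 13902] [ 67.65853834 178.39656165]
[  204    86   111   273 25752] [259.14453246 214.2019649 ]
[-13.67433689 -43.22435148  12.37507842] [0.47339026 0.30806259 0.17383224]
```

Run:
```python
from h import *
np.set_printoptions(precision=2,suppress=True)
c=dict(cal('h_wrist')); st=bot.read_state(); p=np.array(st['tool_pos']);R=np.array(st['tool_rot'])
a=cv2.imread('pics/h_wrist.png'); hsv=cv2.cvtColor(a,cv2.COLOR_BGR2HSV)
m=(hsv[...,2]>90).astype(np.uint8); k,l,s,ce=cv2.connectedComponentsWithStats(m); i=l[100,260] or l[95,255]
for zz in(.042,.026): print('pred',zz,[proj(c,p+R@[x,y,-zz]) for x,y in[(.085,.022),(.085,-.022),(0.02,.022),(.02,-.022)]])
for r in range(84,260,12):
    q=np.where(l[r]==i)[0]
    if len(q): 
        print(r,q.min(),q.max(),len(q))
```

```text
pred 0.042 [array([308.61,  87.01]), array([200.4 ,  86.97]), array([301.22, 231.79]), array([208.94, 231.86])]
pred 0.026 [array([303.06,  87.47]), array([206.7 ,  87.43]), array([297.1 , 218.45]), array([213.59, 218.5 ])]
96 204 313 110
108 205 313 109
120 206 312 106
132 206 311 105
144 207 311 104
156 208 310 103
168 208 309 101
180 209 309 101
192 210 307 98
204 210 307 97
216 211 306 94
228 212 305 66
240 212 305 94
252 213 304 92
```

The carrier sits level and centred in the hand; its predicted and seen edges agree within 2 mm. Now across, high over the rack, turning gradually.

```bash
python3 -m jog '[{"turn":[0,0,1],"linear":[-0.2,-0.8,-1],"claw":4},{"turn":[0,0,4],"linear":[-0.7,-2.3,-1],"claw":4},{"turn":[0,0,7],"linear":[-1.4,-4.5,-1],"claw":4},{"turn":[0,0,11],"linear":[-2.2,-7,-1],"claw":4},{"turn":[0,0,15],"linear":[-3,-9.6,-1],"claw":4},{"turn":[0,0,19],"linear":[-3.8,-12.2,-1],"claw":4},{"turn":[0,0,23],"linear":[-4.6,-14.8,-1],"claw":4},{"turn":[0,0,27],"linear":[-5.4,-17.4,-1],"claw":4},{"turn":[0,0,31],"linear":[-6.2,-20,-1],"claw":4},{"turn":[0,0,35],"linear":[-7,-22.6,-1],"claw":4},{"turn":[0,0,39],"linear":[-7.8,-25.2,-1],"claw":4},{"turn":[0,0,43],"linear":[-8.6,-27.7,-1],"claw":4}]'
python3 - <<'E'
from h import *
st=bot.read_state();R=st['tool_rot'];print(tool([.536,-.140,.049]),np.degrees(np.arctan2(R[1,0],R[0,0])-1.771),st['tool_pos'])
E
```

```text
time_s: 15.3
tool_pos: [0.5132, 0.019, 0.1836]
tool_rot: [[-0.609, 0.793, -0.001], [0.793, 0.609, -0.0], [0.001, -0.001, -1.0]]
ft_force: [0.4, -0.3, -0.3]
grip_width: 0.0425
grasp_force: 61.3
[-14.0076456   -7.85864441  13.45705866] 26.019521761997876 [0.51322246 0.01897488 0.18359071]
```

```bash
python3 -m jog '[{"turn":[0,0,4],"linear":[-2,-1.1,0],"claw":4},{"turn":[0,0,8],"linear":[-4.2,-2.4,0],"claw":4},{"turn":[0,0,12],"linear":[-6.4,-3.6,0],"claw":4},{"turn":[0,0,16],"linear":[-8.6,-4.8,0],"claw":4},{"turn":[0,0,19],"linear":[-10.6,-5.9,0],"claw":4},{"turn":[0,0,22],"linear":[-12.2,-6.8,0],"claw":4},{"turn":[0,0,24.5],"linear":[-13.3,-7.5,0],"claw":4},{"turn":[0,0,26],"linear":[-13.9,-7.9,0],"claw":4},{"turn":[0,0,26],"linear":[-13.9,-7.9,0],"claw":4},{"turn":[0,0,26],"linear":[-13.9,-7.9,0],"claw":4}]'
python3 - <<'E'
from h import *
np.set_printoptions(precision=4,suppress=True)
st=bot.read_state();R=np.array(st['tool_rot']);p=np.array(st['tool_pos']);print(tool([.536,-.140,.049]),np.degrees(np.arctan2(R[1,0],R[0,0])-1.771),p)
c=snap('side','s7'); a=c['pixels']
# lamp corners prediction vs edges saved for later
c=snap('top','t7'); hsv=cv2.cvtColor(c['pixels'],cv2.COLOR_BGR2HSV)
print(proj(c,p+[0,0,.042]), hsv[180:220:4,285:340:6,2])
c=snap('wrist','w7')
E
```

```text
time_s: 16.13
tool_pos: [0.5361, -0.1371, 0.1835]
tool_rot: [[-0.204, 0.979, -0.0], [0.979, 0.204, 0.0], [0.001, -0.0, -1.0]]
ft_force: [0.2, 0.5, -0.6]
grip_width: 0.0426
grasp_force: 61.3
[-0.2872 -0.067  13.4519] 0.3141230518835475 [ 0.5361 -0.1371  0.1835]
[305.3713 187.743 ] [[174  92  94  80  93 101 115 102  96 107]
 [181  84  83  87  95 101 101  98  60 110]
 [ 77  69  85  93  99  99 102  93  94 117]
 [ 60  77  91  96 101  97 100  94 110 115]
 [ 67  85  93  97 102 102 101  92  93 107]
 [ 77  91  93  98 102  98 100  92  90 167]
 [ 85  90  96 102 104 100  98  94  83 169]
 [ 88  94  99 102 101 103  99  91  75 173]
 [ 91  97  98 105 107 102 101  91 106  53]
 [ 93  98 103 105 104 103  99  90  28  27]]
```

```bash
python3 -m jog '[{"turn":[0,0,0],"linear":[0,0,1],"claw":4},{"turn":[0,0,0],"linear":[0,0,3],"claw":4},{"turn":[0,0,0],"linear":[0,0,5],"claw":4},{"turn":[0,0,0],"linear":[0,0,7],"claw":4},{"turn":[0,0,0],"linear":[0,0,8.5],"claw":4},{"turn":[0,0,0],"linear":[0,0,9.5],"claw":4},{"turn":[0,0,0],"linear":[0,0,10],"claw":4},{"turn":[0,0,0],"linear":[0,0,10],"claw":4},{"turn":[0,0,0],"linear":[0,0,10],"claw":4}]'
python3 - <<'E'
from h import *
np.set_printoptions(precision=4,suppress=True)
st=bot.read_state();R=np.array(st['tool_rot']);p=np.array(st['tool_pos']);print(tool([.536,-.140,.049]),np.degrees(np.arctan2(R[1,0],R[0,0])-1.771),R)
c=snap('wrist','w8')
a=cv2.cvtColor(c['pixels'],cv2.COLOR_BGR2GRAY).astype(int)
# edges along image rows ahead of and beside the carrier
for r in(100,130,160): print(r,a[r,130:390:4])
print('col',a[20:110:3,258])
w=np.array([.538,-.1407]);t=.2
Rz=np.array([[np.cos(t),-np.sin(t)],[np.sin(t),np.cos(t)]])
print('win pred',[proj(c,[*(w+Rz@[x,y]),.055]) for x,y in[(.027,.088),(-.027,.088),(.027,.0),(-.027,0)]])
print('lamp pred',[proj(c,[*(w+Rz@[x,y]),.055]) for x,y in[(.08,.108),(-.08,.108),(.08,.0),(-.08,0)]])
print('car pred',[proj(c,p+R@[x,y,-.042]) for x,y in[(.085,.022),(.085,-.022),(0.02,.022),(.02,-.022)]])
E
```

```text
time_s: 17.03
tool_pos: [0.5366, -0.1371, 0.0841]
tool_rot: [[-0.204, 0.979, 0.0], [0.979, 0.204, -0.0], [-0.0, 0.0, -1.0]]
ft_force: [0.1, 0.4, 0.2]
grip_width: 0.043
grasp_force: 61.3
[-0.2698 -0.1232  3.5052] 0.3286350871872243 [[-0.2045  0.9789  0.0003]
 [ 0.9789  0.2045 -0.0001]
 [-0.0001  0.0003 -1.    ]]
100 [ 24  17 146 170 166 166 170 176 173 177 176 174 174 177 175 180 176 180
 182 182 179 192 192 183 184 181 180 181 182 182 178 179 182 182 184 183
 182 183 185 182 186 184 184 182 183 186 148 113 111 112 119 118 111 108
 112 112 188 183 186 184 189 187 187 169  57]
130 [ 20  19  19 145 175 173 172 172 180 100 107 103 102 104 110 111  97 184
 107 144 183 181 182 186 175 170 175 172 181 174 174 171 180 176 171 179
 176 178 171 173 255 166 185 183 180 177 110 113 115 117 113 190 187 194
 111 109 115 113 114 112 115  94 170  74  23]
160 [  7  14  12  24 131 152 156 181 178 179 103 109 104 107 107 109 108 110
 108  84 182 175 180 184  98 246 246 246 255 255 255 255 255 255 255 255
 255 250 249 250 164 186 180 183 186 137 114 115 111 109 116 115 113 113
 113 112 116 117 109 111 186 170  41  20  18]
col [  0  14  18   0  10  13  23   7  17   5  17  18  20  13  96 107 109 112
 109 110 114 113 186 188 183 184 183 184 179 226]
win pred [array([303.1722,  93.3911]), array([216.6471,  92.8205]), array([296.5636, 222.6686]), array([221.3988, 222.227 ])]
lamp pred [array([392.8194,  58.9638]), array([127.329 ,  57.1612]), array([370.2753, 223.1016]), array([147.5648, 221.7933])]
car pred [array([312.6309,  91.5782]), array([202.8802,  91.5429]), array([304.5992, 237.6767]), array([211.0926, 237.6238])]
```

```bash
python3 -m jog '[{"turn":[0,0,0.3],"linear":[-0.2,-0.1,1],"claw":4},{"turn":[0,0,0.3],"linear":[-0.4,-0.1,2],"claw":4},{"turn":[0,0,0.3],"linear":[-0.4,-0.1,2.8],"claw":4},{"turn":[0,0,0.3],"linear":[-0.4,-0.1,3.2],"claw":4},{"turn":[0,0,0.3],"linear":[-0.4,-0.1,3.5],"claw":4},{"turn":[0,0,0.3],"linear":[-0.4,-0.1,3.5],"claw":4},{"turn":[0,0,0.3],"linear":[-0.4,-0.1,3.5],"claw":4},{"turn":[0,0,0.3],"linear":[-0.4,-0.1,3.5],"claw":4},{"turn":[0,0,0.3],"linear":[-0.4,-0.1,3.5],"claw":4},{"turn":[0,0,0.3],"linear":[-0.4,-0.1,3.5],"claw":4}]'
python3 - <<'E'
from h import *
np.set_printoptions(precision=4,suppress=True,linewidth=200)
st=bot.read_state();R=np.array(st['tool_rot']);p=np.array(st['tool_pos']);print(tool([.536,-.141,.049]),p,np.degrees(np.arctan2(R[1,0],R[0,0])-1.771),R[2],st['ft_torque'],np.abs(st['joint_vel']).max())
c=snap('side','s9'); a=c['pixels']
car=lambda x,y,h:proj(c,p+R@[x-.001,y+.0017,-.026-h])
print('carrier pred bottom/top corners end +x:',[car(.085,s*.022,h) for s in(1,-1) for h in(0,.016)])
print('end -x',[car(-.085,s*.022,h) for s in(1,-1) for h in(0,.016)])
w=np.array([.538,-.1412]);t=.2;Rz=np.array([[np.cos(t),-np.sin(t)],[np.sin(t),np.cos(t)]])
print('win',[proj(c,[*(w+Rz@[x,y]),.055]) for x,y in[(.027,.088),(-.027,.088)]],'lamp end',[proj(c,[*(w+Rz@[x,.108]),.055]) for x in(.08,0,-.08)])
u,v=car(.085,0,0).astype(int)
for col in(u-6,u,u+6): print(col,v-14,a[v-14:v+30,col].max(1))
E
```

```text
time_s: 17.92
tool_pos: [0.5365, -0.1416, 0.0489]
tool_rot: [[-0.199, 0.98, 0.0], [0.98, 0.199, -0.0], [-0.0, 0.0, -1.0]]
ft_force: [-0.3, 0.2, -1.7]
grip_width: 0.0423
grasp_force: 61.3
[ 0.0687 -0.0347 -0.0138] [ 0.5365 -0.1416  0.0489] -0.011434136792980493 [-0.0002  0.0004 -1.    ] [0.0059 0.0791 0.0161] 0.0028306830467767453
carrier pred bottom/top corners end +x: [array([258.7894, 174.8441]), array([258.8451, 170.8828]), array([271.8524, 175.5889]), array([271.987 , 171.6262])]
end -x [array([262.6693, 148.7559]), array([262.7421, 144.9659]), array([274.6996, 149.4066]), array([274.8393, 145.6151])]
win [array([257.1827, 180.2995]), array([273.1289, 181.2129])] lamp end [array([240.9146, 182.7945]), array([264.715 , 184.1671]), array([288.6424, 185.5469])]
259 161 [161 182 187 189 181 159 151 161 158 158 155 151 152 158 170 177 178 175 162 132 109 103 105  98  89  87  86  87  86  86  93 108 116  98  86  98 109  98  85  82  84  97 107 111]
265 161 [195 172 149 139 132 132 149 178 172 163 152 146 139 138 139 141 141 143 140 129 113 105 105 101  91  86  86  84  86  82  85  89  93  91  84  90 120 136 123  94  77  79  84 107]
271 161 [171 177 178 176 180 178 172 170 167 165 158 146 141 139 139 139 142 141 145 142 124 104 104 100  91  86  87  84  86  83  83  83  90  92  92  83  79  92 106 114  97  77  71  79]
```

Run:
```python
from cell import bot
print(bot.finish_job())
```

```text
the job is handed in; nothing more can be done
None
```

I set the knob to the long mark, then lifted the carrier over the rack. I handed the job in at about 18 s with the carrier held still and level about 2 cm above the window, centred to within a few millimetres by my measurements.

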